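# Open the two-dial gauge safe

## Robot

A 6-joint arm with a two-finger parallel gripper is mounted at the origin on a cart in front of the work surface, level with it; the furniture and walls round the work are solid. World frame = base frame: x ahead of the robot, y to its left, z up, the work surface at z = 0. Lengths are in mm, angles in rad, forces in N, time in s.
With the tool pointing down it reaches from about 350 to 975 mm from the base axis. Payload 7.1 kg.
Tool frame: the origin (TCP) lies between the finger pads; the fingertips stand 19 mm ahead of it and the grasp point (between the pads) is the TCP (ctrl.finger_overhang is the distance from the TCP to the fingertips, in mm); z points along the fingers, y is the line along which they close (so a half turn about z gives the same grasp; the last joint's range is limited). The gripper opens to 88 mm and grips with 3 to 60 N. Pads are 20 mm wide; open, the fingers measure 115 mm over their backs; the gripper's body (75 mm by 178 mm) begins 61 mm behind the grasp point.
Start: joints at [-1.246, 0.423, 1.63, -0, 1.089, -0.019], TCP at [210.684, -588.402, 241.675] pointing down, gripper open.
Joint ranges: [-3, 3], [-0.9, 2.11], [0.09, 2.58], [-1.31, 4.45], [0.11, 2.69], [-2.54, 2.54]. Speed limits (rad/s): [2.39, 2.39, 3.01, 3.14, 3.14, 3.14].

## Interface

Orientations are given as a rotation vector (axis times angle).
In Python, from workcell import ctrl gives the robot as it stands. The module is installed in compiled form; this text tells all that it offers.
- The arm moves only by the tool arm_command, never from a script. Its argument "rows" is one flat list of numbers, 7 for each row, row after row: the turn, a rotation vector about the tool's x, y, z scaled (see below), then the shift along the tool's x, y, z scaled (see below), then the opening, from -1 (shut) to 1 (fully open). A call has 1 to 5 rows; each row is the pose to reach, as a shift and turn from the pose commanded when the call began, along the tool's axes at that moment, turning the shorter way round; what a row does not reach only later rows make up. The controller multiplies each number of a shift by 80 mm and each number of a turn by 180 degrees. A row lasts 1/10 s, in which the tool goes at most 50 mm and 8.59 degrees, less where a joint would pass 70% of its speed; a pose out of reach is approached as far as the arm can. A call with a number of a shift or a turn outside -1 to 1 is refused whole. A call with a gripper value outside its range is refused whole. The fingers move at their own pace and stop on an object; the grip force is fixed at half the most. Time passes only in rows, so rows that repeat a pose let the fingers close. It gives the time, the measured TCP pose, the force, the opening and the grip force at its end, in the units of the state.
- ctrl.get_obs(): the state, without advancing time (a new reading comes with each control period).
- ctrl.get_image(name): name is "side" or "top"; returns (picture, depth): 420x560x3 uint8, red, green, blue; 420x560 float32, mm along the optical axis (not along the pixel's ray), 0 where there is no reading.
- ctrl.camera_params(name): a dict with "camera_matrix" (3x3 intrinsics, pixels), "world_to_cam" (4x4, takes a point from world to camera coordinates). Camera axes: x right, y down, z forward; pixel columns grow to the right and rows downward; lengths in mm; the calibration is good to about 2 mm. A picture is of the moment at which its call begins. camera_params takes no time and is no camera call.
- ctrl.close_job(): hands the job in; it is judged then, once.
The state is a dict: "t": time; "qpos": joint angles; "qvel": joint speeds; "joint_torque": joint torques, N m; "ee_pos": TCP position; "orientation": TCP orientation; "ft_force": force on the tool from outside, world axes, zero at the start; "moment": the same for the moment, N m; "width": finger opening in mm; "grasp_force": force on a finger pad.
Only numpy, scipy, OpenCV 4.12 (cv2) and the standard library are available. Lean on these libraries where they do the work, as an engineer would, in place of code of your own. Each camera call takes 0.05 s, during which the arm holds its last target. There are 200 camera calls.

## Task

Open the small green gauge safe on the bench: turn its left dial to 3 and its right dial to 5 (the dots at the marks are the numbers), then pull the drawer out all the way and let go. The lock is worn, so near the number turn each dial slowly until you feel it catch and stop, and never force a dial or the locked drawer; leave the things around it where they are.

Things in the scene. Friction and masses are not known exactly. Their poses are not given: they have to be found in the camera images.
- safe: green steel safe, 130 deep (x), 220 wide (y), 100 high, fixed on the bench; origin mid-underside; its x points to its back, y to its left. Dials on its top at x 0, y +60 (left) and y -60 (right), each ringed by six marks of 1 to 6 dots: one dot at the back (+x), the rest following clockwise every 60 degrees. The one drawer opens to -x
- dial_left (a joint): angle of the left dial, rad, clockwise from above, 0 = its red line points to the one-dot mark. Number 3 = 2.094; starts 0.6 to 1.2 short of it: turn clockwise (about 0.2 N m). Within 0.22 rad before or after the number a hidden spring bolt snaps 8 mm into the dial's only gate: the dial then has 0.05 rad of play either way; turning harder loads the bolt, 32 mm from the axis
- dial_right (a joint): angle of the right dial, same sense, zero and catch as the left, with its own error of up to 0.22 rad. Number 5 = 4.189; starts 0.6 to 1.2 past it: turn anticlockwise (the value falls). Both dials: 0.09 rad after the bolt has dropped the dial meets a firm stop; a steady rise of 0.15 to 0.3 N m means caught; then turn back a hair, as friction keeps the bolt loaded
- dial_left_top (a point): centre of the left dial's top face, 136 above the bench. The dial is a black ribbed round knob, 42 across and 29 high, on a steel skirt 49 across and 7 high; its axis is vertical
- dial_right_top (a point): centre of the right dial's top face; the same kind of knob
- drawer (a joint): opening of the drawer in m, 0 shut, 0.060 fully out (a stop). Needs 3 to 5 N to slide; while either dial has not caught, the bolts hold it after 2 mm. A pinch a little off the bar's middle pushes the drawer against its shut stop, so the first newtons of a pull may only undo that
- drawer_handle (a point): middle of the drawer's handle, a level steel bar 10 thick and 80 long along the safe's y, 72 above the bench and 45 in front of the drawer front; it can be pinched from above. Moves with the drawer
- works: the bolt work hidden inside the safe's top (carries the two spring bolts); fixed in the safe, origin 87.5 above the bench on the safe's vertical axis. The bolts must never be loaded with more than 25 N in all by dials or drawer: that is about 0.8 N m on a caught dial (each spring alone presses with 3 N on its dial's hidden disc)
- gear_shaft: steel shaft with a brass gear wheel, 79 across, 112 high, standing loose left of the safe; origin under its centre
- paper_cup: striped paper cup, 68 across, 80 high, loose, right of the safe; origin under its centre
- oil_can: yellow spray can with red cap, 57 across, 189 high, loose, right of the safe; origin under its centre
- bearing: ball bearing, 62 across, 16 high, lying loose left in front of the safe; origin under its centre

How it is judged (in metres and radians):
On the way, in this order (a step that is already met when the one before it is completed fails the run):
1. both dials stand at their numbers (left 3, right 5), each within 0.35 rad (value of joint dial_left between 1.744 and 2.444 rad and value of joint dial_right between 3.839 and 4.539 rad), for 0.2 s.
2. the drawer is drawn out (value of joint drawer above 0.05 m), for 0.2 s.
At the end, for the whole second after the job is handed in: The drawer is at least 50 mm out of its 60 mm and at rest, and both dials stand within 0.35 rad of their numbers (left 3, right 5) (all of step 1 and value of joint drawer above 0.05 m and velocity of joint drawer between -0.01 and 0.01 m/s); the robot touches nothing.
It fails at once if the lock was forced: more than 25 N on the bolts, by a dial or by pulling the locked drawer (contact force between works and anything else above 25 N).
It fails at once if a bystander was moved by more than 30 mm (distance of any of gear_shaft, paper_cup, oil_can, bearing from where it was at the start of the episode above 0.03 m).
It also fails if it takes over 72 s, if anything falls off the work surface, if the arm or the gripper's body presses on something with over 40 N, if the wrist force passes 120 N, or if a joint passes its speed limit or range.

## Working session

There is one attempt and no reset: what is moved stays moved. The work goes in short steps, Python scripts to look and compute and a tool call to move; the robot and the scene stay as the last step left them, time stands still between calls to the robot, and variables do not carry over. Pictures are saved under pics/ and viewed, at most 10 in all, crops included, and the job is handed in when it is done.

Besides the shell and the picture viewer there is one more tool, called after "Request:" as name(argument=value, ...) on one line, values as JSON. arm_command: Moves the arm, as the interface text tells. Shifts and turns lie within -1 to 1; 1 stands for 80 mm of shift or 180 degrees of turn. Its arguments: {"type":"object","properties":{"rows":{"type":"array","items":{"type":"number"}}},"required":["rows"]}

```bash
mkdir -p pics
python3 - <<'E'
from workcell import ctrl
import cv2,numpy as np
for n in("top","side"):
    im,d=ctrl.get_image(n); np.savez(f"{n}.npz",im=im,d=d)
    cv2.imwrite(f"pics/{n}0.png",im[:,:,::-1])
    p=ctrl.camera_params(n); print(n,p["camera_matrix"].round(1).tolist(),p["world_to_cam"].round(3).tolist())
o=ctrl.get_obs(); print(o)
E
```

```text
top [[465.3, 0.0, 283.1], [0.0, 465.3, 213.7], [0.0, 0.0, 1.0]] [[0.107, -0.994, 0.002, -32.492], [-0.967, -0.105, -0.23, 550.078], [0.229, 0.023, -0.973, 1281.109], [0.0, 0.0, 0.0, 1.0]]
side [[412.4, 0.0, 279.6], [0.0, 412.4, 210.7], [0.0, 0.0, 1.0]] [[-0.921, -0.39, 0.009, 457.348], [-0.245, 0.562, -0.79, 222.711], [0.303, -0.73, -0.613, 931.335], [0.0, 0.0, 0.0, 1.0]]
{'t': 0.1, 'qpos': array([-1.24599802e+00,  4.23762156e-01,  1.63058751e+00, -1.17026612e-05,
        1.08858775e+00, -1.90102274e-02]), 'qvel': array([ 1.77825159e-03, -4.43071158e-05, -2.20627756e-03,  7.65975743e-04,
       -9.54906868e-04,  2.09092365e-05]), 'joint_torque': array([-2.75267321e-04, -5.45613778e+01, -2.74322391e+01,  6.44823234e-02,
        1.87933375e-02, -3.02415219e-05]), 'ee_pos': array([ 210.54009712, -587.98078669,  240.99106436]), 'orientation': array([-3.09397872e+00, -5.37178577e-01,  3.37656459e-04]), 'ft_force': array([ 0.32095913, -0.44420929, -0.15455305]), 'moment': array([-0.00597541,  0.04585025, -0.00855893]), 'grasp_force': 0.0, 'width': 88.28649541655156}
```

View pics/top0.png

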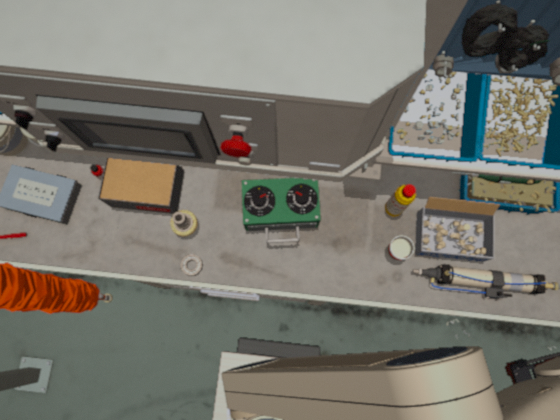

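View pics/side0.png

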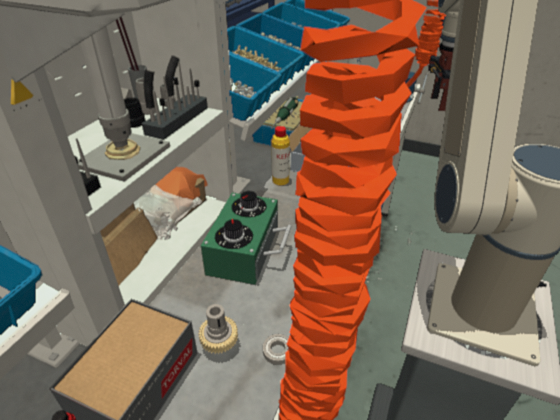

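Top view: green safe centred about (281,203), dials at (260,200) and (303,199), handle at (283,240). Gear is at (183,222), bearing (191,265), cup (401,248) and can (402,200). Side view: the safe is at (240,235) with a shelf or cabinet behind it, and nothing directly above the dials.

```bash
cat > h.py <<'E'
import cv2,numpy as np
from workcell import ctrl
def cam(n):
    p=ctrl.camera_params(n); return p["camera_matrix"],p["world_to_cam"]
def ray(n,uv,z):
    K,T=cam(n); R=T[:3,:3];t=T[:3,3]; c=-R.T@t
    uv=np.atleast_2d(np.float64(uv)); d=np.c_[uv,np.ones(len(uv))]@np.linalg.inv(K).T@R
    return c+d*((z-c[2])/d[:,2])[:,None]
def cloud(n,d):
    K,T=cam(n); v,u=np.mgrid[:d.shape[0],:d.shape[1]]
    P=np.dstack([(u-K[0,2])/K[0,0]*d,(v-K[1,2])/K[1,1]*d,d])
    return (P-T[:3,3])@T[:3,:3]
E
python3 - <<'E'
from h import *
f=np.load("top.npz");im=f["im"];d=f["d"];P=cloud("top",d)
hsv=cv2.cvtColor(im,cv2.COLOR_RGB2HSV)
g=cv2.inRange(hsv,(55,80,40),(85,255,255))
m=((g>0)&(abs(P[...,2]-100)<8)); m[:170]=0;m[240:]=0;m[:,:230]=0;m[:,335:]=0
pts=ray("top",np.argwhere(m)[:,::-1],100)[:,:2].astype(np.float32)
r=cv2.minAreaRect(pts);print("safe top rect",r, pts.mean(0), len(pts))
print("ztop",np.median(P[m],0))
k=(abs(P[...,2]-136)<6); k[:170]=0;k[240:]=0;k[:,:230]=0;k[:,335:]=0
n,l,s,c=cv2.connectedComponentsWithStats(k.astype(np.uint8))
for i in range(1,n):
    if s[i,4]>50: print("dial",s[i],c[i],ray("top",c[i],136)[0],P[l==i].mean(0))
red=cv2.inRange(hsv,(0,120,80),(8,255,255))|cv2.inRange(hsv,(172,120,80),(180,255,255))
red[:170]=0;red[240:]=0;red[:,:230]=0;red[:,335:]=0
q=np.argwhere(red)[:,::-1]; print("red",ray("top",q,136)[:,:2].round().tolist()) if len(q) else 0
h=(abs(P[...,2]-74)<8)&(g==0);h[:225]=0;h[255:]=0;h[:,:255]=0;h[:,:][:,310:]=0
q=np.argwhere(h)[:,::-1];w=ray("top",q,77)[:,:2].astype(np.float32);print("handle",len(q),cv2.minAreaRect(w),w.min(0),w.max(0))
c=im[165:265,220:340];cv2.imwrite("pics/c.png",cv2.resize(c[:,:,::-1],None,fx=6,fy=6,interpolation=cv2.INTER_CUBIC))
S=np.load("side.npz");im2=S["im"];d2=S["d"]
c=im2[180:290,190:300];cv2.imwrite("pics/cs.png",cv2.resize(c[:,:,::-1],None,fx=5,fy=5,interpolation=cv2.INTER_CUBIC))
# obstacles high near the safe
for x in range(400,900,40): print(x,[int(P[(abs(P[...,0]-x)<20)&(abs(P[...,1]-y)<20)&(d>0)][:,2].max(initial=-1)) for y in range(200,-361,-40)])
E
```

```text
safe top rect ((580.181396484375, 38.15545654296875), (129.13876342773438, 214.84011840820312), 9.202467918395996) [576.0599    39.770714] 1752
ztop [566.66153593  39.60245775  99.13106238]
dial [295 188  16  15 176] [302.32954545 195.23295455] [591.29180528 -21.88997426 136.        ] [591.64610228 -21.90661149 134.80907994]
dial [252 190  15  15 172] [259.0872093  197.20930233] [572.79323076  96.02902215 136.        ] [573.01771526  96.09431515 135.23140268]
red [[601.0, -3.0], [602.0, -6.0], [599.0, -4.0], [599.0, -6.0], [599.0, -9.0], [600.0, -12.0], [596.0, -4.0], [596.0, -7.0], [596.0, -9.0], [597.0, -12.0], [597.0, -15.0], [597.0, -18.0], [583.0, 89.0], [583.0, 86.0], [583.0, 84.0], [584.0, 81.0], [594.0, -10.0], [594.0, -12.0], [594.0, -15.0], [594.0, -18.0], [579.0, 94.0], [580.0, 92.0], [580.0, 89.0], [580.0, 86.0], [581.0, 83.0], [581.0, 81.0], [591.0, -15.0], [592.0, -18.0], [576.0, 94.0], [577.0, 91.0], [577.0, 88.0], [577.0, 86.0], [574.0, 94.0], [574.0, 91.0]]
handle 155 ((488.2872314453125, 37.78561782836914), (49.02482223510742, 125.00971221923828), 6.194863319396973)
[... 218 characters left out ...]
84, 82, 86]
520 [920, 920, 920, 920, 920, 920, 920, 921, 920, 6, 5, 4, 82, 83, 82]
560 [920, 921, 920, 921, 920, 920, 920, 920, 920, 5, 4, 6, 8, 3, 77]
600 [7, 919, 919, 920, 920, 920, 920, 920, 920, 5, 5, 6, 192, 191, 87]
640 [5, 105, 104, 107, 106, 105, 106, 103, 4, 5, 6, 7, 192, 192, 112]
680 [4, 3, 4, 4, 4, 4, -1, 4, 6, 5, 305, 304, 303, 302, 302]
720 [-1, -1, -1, -1, -1, -1, -1, -1, -1, 757, 765, 761, 569, 721, 682]
760 [-1, -1, -1, -1, -1, -1, -1, -1, -1, 762, 767, 769, 718, 719, 692]
800 [-1, -1, -1, -1, -1, -1, -1, -1, -1, -1, -1, 711, 723, 729, 738]
840 [-1, -1, -1, -1, -1, -1, -1, -1, -1, -1, -1, -1, 284, 287, 287]
880 [-1, -1, -1, -1, -1, -1, -1, -1, -1, -1, -1, -1, 287, 294, 293]
```

View pics/c.png

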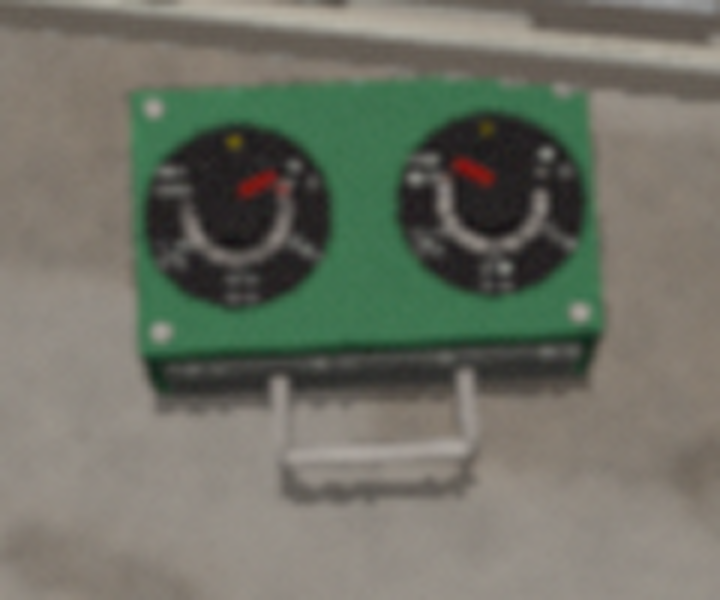

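View pics/cs.png

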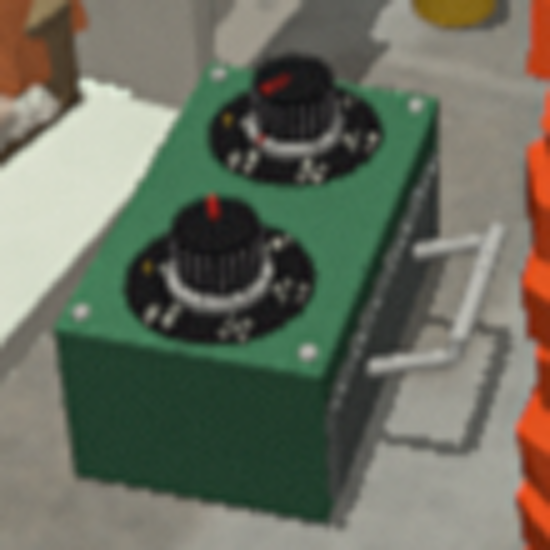

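Run:
```python
from h import *
from scipy.spatial.transform import Rotation as Ro
o=ctrl.get_obs();R=Ro.from_rotvec(o["orientation"]).as_matrix();print(R.round(3))
print("toolx ang",np.arctan2(R[1,0],R[0,0]),"q1",o["qpos"][0])
for n in("top","side"):
    f=np.load(n+".npz");P=cloud(n,f["d"]);P=P[f["d"]>0]
    print(n)
    for x in range(620,760,20):
        r=[]
        for y in range(200,-241,-40):
            z=P[(abs(P[:,0]-x)<10)&(abs(P[:,1]-y)<20)][:,2]; z=z[z<600]; r.append((int(z.min()),int(z.max())) if len(z) else 0)
        print(x,r)
# side-view dial check
f=np.load("side.npz");P=cloud("side",f["d"]);k=(abs(P[...,2]-136)<5)&(abs(P[...,0]-582)<60)&(abs(P[...,1]-37)<110)
n,l,s,c=cv2.connectedComponentsWithStats(k.astype(np.uint8))
for i in range(1,n):
    if s[i,4]>40: print("side dial",s[i],ray("side",c[i],136)[0],P[l==i].mean(0))
hsv=cv2.cvtColor(f["im"],cv2.COLOR_RGB2HSV)
red=cv2.inRange(hsv,(0,120,80),(8,255,255))|cv2.inRange(hsv,(172,120,80),(180,255,255))
for (u0,u1,v0,v1) in((200,260,215,235),(235,265,188,205)):
    q=np.argwhere(red[v0:v1,u0:u1])[:,::-1]+[u0,v0]
    if len(q): print(ray("side",q,136)[:,:2].round().tolist())
b=P[(abs(P[...,2]-73)<7)&(P[...,0]>430)&(P[...,0]<505)&(abs(P[...,1]-20)<60)];print("bar side",len(b),b[:,:2].mean(0) if len(b) else 0, np.c_[b.min(0),b.max(0)] if len(b) else 0)
# bar from top: bright pixels
f=np.load("top.npz");im=f["im"];P=cloud("top",f["d"])
k=(abs(P[...,2]-75)<8)&(im.min(2)>130);k[:232]=0;k[250:]=0;k[:,:258]=0;k[:,306:]=0
b=ray("top",np.argwhere(k)[:,::-1],77);c=(b[:,:2]-[582,37.1])@np.array([[.988,-.155],[.155,.988]]);print("bar in safe",c.round(0).tolist())
```

```text
[[ 0.941  0.337 -0.   ]
 [ 0.337 -0.941  0.001]
 [ 0.    -0.001 -1.   ]]
toolx ang 0.34381395938151466 q1 -1.2459980185118902
top
620 [(-8, 6), (-7, 105), (92, 104), (92, 104), (94, 106), (94, 132), (93, 136), (-7, 105), (-10, 4), (-8, 5), (-10, 5), (-7, 5)]
640 [(-7, 5), (-8, 3), (95, 104), (93, 107), (91, 104), (91, 105), (92, 106), (-7, 103), (-6, 4), (-9, 4), (-9, 4), (-8, 4)]
660 [(-9, 5), (-9, 3), (-3, 1), 0, 0, (96, 101), (93, 100), (-8, 97), (-9, 6), (-8, 5), (-7, 6), (-7, 7)]
680 [(-7, 3), (-8, 3), (-9, 4), (-10, 4), (-3, 4), (-2, 4), 0, (-10, 4), (-8, 6), (-7, 3), (-8, 300), (-11, 304)]
700 [0, 0, 0, 0, 0, 0, 0, 0, 0, (-6, 16), (-6, 305), (-9, 310)]
720 [0, 0, 0, 0, 0, 0, 0, 0, 0, (6, 18), (4, 313), (-3, 315)]
740 [0, 0, 0, 0, 0, 0, 0, 0, 0, 0, (7, 599), (-6, 598)]
side
620 [(-4, 1), (-4, 101), (96, 101), (96, 101), (95, 101), (96, 134), (97, 135), 0, 0, 0, (-4, 0), (-5, 1)]
640 [(-5, 0), (-4, 98), (-3, 100), (96, 100), (95, 101), (95, 101), (95, 100), (95, 97), 0, 0, (-5, 0), (-5, 1)]
660 [(-5, 2), (-4, 2), (-4, 1), 0, (97, 97), (95, 100), (95, 102), (94, 94), (559, 559), 
[... 1857 characters left out ...]
4.0], [-111.0, 22.0], [-111.0, 19.0], [-111.0, 16.0], [-111.0, 13.0], [-112.0, 10.0], [-112.0, 7.0], [-112.0, 5.0], [-112.0, 2.0], [-112.0, -1.0], [-112.0, -4.0], [-112.0, -7.0], [-112.0, -10.0], [-113.0, -12.0], [-113.0, -15.0], [-113.0, -18.0], [-113.0, -21.0], [-113.0, -24.0], [-113.0, -26.0], [-113.0, -29.0], [-114.0, -32.0], [-114.0, -35.0], [-114.0, -38.0], [-113.0, 41.0], [-113.0, 39.0], [-113.0, 36.0], [-113.0, 33.0], [-113.0, 30.0], [-114.0, 27.0], [-114.0, 24.0], [-114.0, 22.0], [-114.0, 19.0], [-114.0, 16.0], [-114.0, 13.0], [-114.0, 10.0], [-115.0, 8.0], [-115.0, 5.0], [-115.0, 2.0], [-115.0, -1.0], [-115.0, -4.0], [-115.0, -7.0], [-115.0, -9.0], [-115.0, -12.0], [-116.0, -15.0]]
```

Request:
arm_command(rows=[0, 0, 0, 0.445, -0.408, 0, 1, 0, 0, 0, 0.89, -0.815, 0, 1])

```text
t: 0.3
ee_pos: [255.5, -502.4, 240.9]
orientation: [-3.095, -0.534, 0.0]
ft_force: [0.1, 0.1, 0.3]
width: 87.7
grasp_force: 0.0
```

Request:
arm_command(rows=[0, 0, 0, 0.445, -0.408, 0, 1, 0, 0, 0, 0.89, -0.815, 0, 1])

```text
t: 0.5
ee_pos: [301.1, -415.8, 241.3]
orientation: [-3.095, -0.536, 0.0]
ft_force: [0.6, -0.6, -0.3]
width: 87.9
grasp_force: 0.0
```

Request:
arm_command(rows=[0, 0, 0, 0.445, -0.408, 0, 1, 0, 0, 0, 0.89, -0.815, 0, 1])

```text
t: 0.7
ee_pos: [346.2, -330.4, 241.5]
orientation: [-3.095, -0.537, 0.0]
ft_force: [0.6, 0.3, 1.0]
width: 88.1
grasp_force: 0.0
```

Request:
arm_command(rows=[0, 0, 0, 0.445, -0.408, 0, 1, 0, 0, 0, 0.89, -0.815, 0, 1])

```text
t: 0.9
ee_pos: [391.3, -245.0, 241.6]
orientation: [-3.095, -0.537, 0.0]
ft_force: [0.7, -0.2, -0.1]
width: 87.7
grasp_force: 0.0
```

Request:
arm_command(rows=[0, 0, 0, 0.445, -0.408, 0, 1, 0, 0, 0, 0.89, -0.815, 0, 1])

```text
t: 1.1
ee_pos: [436.4, -159.6, 241.6]
orientation: [3.095, 0.537, -0.0]
ft_force: [0.7, -0.8, 0.2]
width: 87.7
grasp_force: 0.0
```

Request:
arm_command(rows=[0, 0, 0, 0.445, -0.408, 0, 1, 0, 0, 0, 0.89, -0.815, 0, 1])

```text
t: 1.3
ee_pos: [481.4, -74.1, 241.6]
orientation: [3.095, 0.538, -0.0]
ft_force: [0.9, -0.9, -0.3]
width: 87.7
grasp_force: 0.0
```

Request:
arm_command(rows=[0, 0, 0, 0.445, -0.408, 0, 0.6, 0, 0, 0, 0.89, -0.815, 0, 0.6])

```text
t: 1.5
ee_pos: [526.5, 11.3, 241.5]
orientation: [3.095, 0.538, -0.0]
ft_force: [1.1, -1.0, -0.5]
width: 75.5
grasp_force: 0.0
```

Request:
arm_command(rows=[0, 0, -0.041, 0.445, -0.408, 0, 0.5, 0, 0, -0.0815, 0.89, -0.815, 0, 0.5, 0, 0, -0.0815, 0.89, -0.815, 0, 0.5, 0, 0, -0.0815, 0.89, -0.815, 0, 0.5])

```text
t: 1.9
ee_pos: [570.8, 95.6, 241.0]
orientation: [-3.001, -0.93, 0.002]
ft_force: [-0.5, -0.2, -0.4]
width: 65.8
grasp_force: 0.0
```

```bash
cat > st.py <<'E'
from h import *
from scipy.spatial.transform import Rotation as Ro
o=ctrl.get_obs();R=Ro.from_rotvec(o["orientation"]).as_matrix()
psi=np.arctan2(R[1,0],R[0,0])
print("t %.2f"%o["t"],o["ee_pos"].round(1),"psi %.4f"%psi,"tilt",R[:2,2].round(3),"q",o["qpos"].round(3),"F",o["ft_force"].round(1),"M",o["moment"].round(3),"tau6 %.3f"%o["joint_torque"][5],"w %.1f"%o["width"],"g %.1f"%o["grasp_force"])
import sys
if len(sys.argv)>2:
    print("shift units",((np.array([float(a) for a in sys.argv[1:4]])-o["ee_pos"])@R/80).round(4))
E
python3 st.py 573.5 97 128
```

```text
t 1.90 [570.8  95.6 241. ] psi 0.6014 tilt [-0.001 -0.   ] q [ 0.145  0.357  1.734 -0.     1.052  1.115] F [-0.5 -0.2 -0.4] M [-0.037 -0.011 -0.002] tau6 -0.061 w 65.8 g 0.0
shift units [0.0392 0.0048 1.4122]
```

Request:
arm_command(rows=[0, 0, 0, 0.039, 0.005, 0.4, 0.5, 0, 0, 0, 0.039, 0.005, 0.8, 0.5, 0, 0, 0, 0.039, 0.005, 0.8, 0.5])

```text
t: 2.2
ee_pos: [570.4, 94.3, 173.9]
orientation: [-3.001, -0.924, 0.013]
ft_force: [-0.4, 0.3, -0.1]
width: 65.8
grasp_force: 0.0
```

Request:
arm_command(rows=[0, 0, 0, 0, 0, 0.3, 0.5, 0, 0, 0, 0, 0, 0.5, 0.5, 0, 0, 0, 0, 0, 0.6, 0.5, 0, 0, 0, 0, 0, 0.6, 0.5])

```text
t: 2.6
ee_pos: [573.6, 95.3, 129.8]
orientation: [-3.002, -0.926, 0.002]
ft_force: [-0.5, -0.1, 0.9]
width: 65.8
grasp_force: 0.0
```

```bash
python3 st.py 573.5 97 128
python3 - <<'E'
from h import *
im,d=ctrl.get_image("side");cv2.imwrite("pics/s1.png",cv2.resize(im[150:290,170:330,::-1],None,fx=4,fy=4,interpolation=cv2.INTER_CUBIC))
E
```

```text
t 2.60 [573.6  95.3 129.8] psi 0.5986 tilt [-0.001 -0.   ] q [ 0.144  0.51   1.798 -0.     0.834  1.117] F [-0.5 -0.1  0.9] M [-0.064 -0.051 -0.066] tau6 0.003 w 65.8 g 0.0
shift units [ 0.011  -0.0175  0.0221]
```

View pics/s1.png

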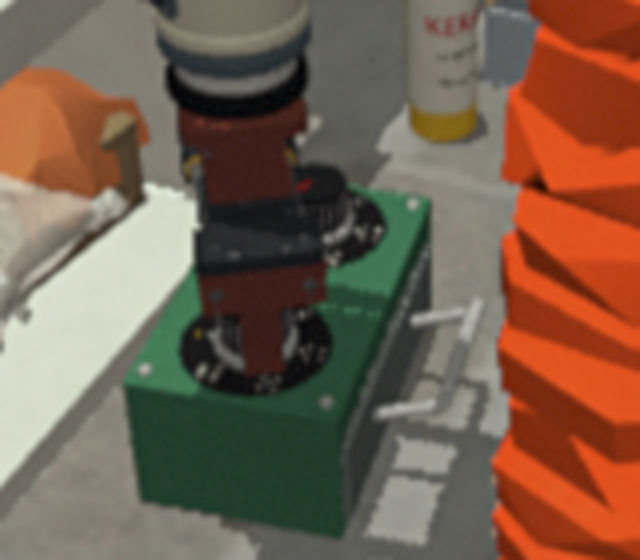

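The picture shows the fingers straddling the left dial at about (265,330) of the crop, clear of everything else. Closing now.

Request:
arm_command(rows=[0, 0, 0, 0, 0, 0.02, -1, 0, 0, 0, 0, 0, 0.02, -1, 0, 0, 0, 0, 0, 0.02, -1, 0, 0, 0, 0, 0, 0.02, -1, 0, 0, 0, 0, 0, 0.02, -1])

```text
t: 3.15
ee_pos: [573.6, 97.0, 128.7]
orientation: [-3.0, -0.927, -0.0]
ft_force: [-3.2, 5.5, 3.7]
width: 41.6
grasp_force: 30.0
```

```bash
python3 st.py
```

```text
t 3.15 [573.6  97.  128.7] psi 0.5994 tilt [-0.     0.001] q [0.146 0.512 1.799 0.002 0.831 1.117] F [-3.2  5.5  3.7] M [ 0.683  0.463 -0.046] tau6 -0.101 w 41.6 g 30.0
```

Request:
arm_command(rows=[0, 0, 0.02, 0, -0.02, 0, -1, 0, 0, 0.05, 0, -0.02, 0, -1, 0, 0, 0.08, 0, -0.02, 0, -1, 0, 0, 0.1, 0, -0.02, 0, -1, 0, 0, 0.1, 0, -0.02, 0, -1])

```text
t: 3.65
ee_pos: [573.5, 97.2, 128.7]
orientation: [3.109, 0.446, 0.002]
ft_force: [-0.4, -2.2, 3.0]
width: 41.5
grasp_force: 30.0
```

```bash
python3 st.py
```

```text
t 3.65 [573.5  97.2 128.7] psi 0.2852 tilt [ 0.001 -0.   ] q [ 1.480e-01  5.110e-01  1.800e+00 -1.000e-03  8.300e-01  1.434e+00] F [-0.4 -2.2  3. ] M [-0.394 -0.038 -0.129] tau6 0.487 w 41.5 g 30.0
```

Request:
arm_command(rows=[0, 0, 0.02, 0, 0, 0, -1, 0, 0, 0.04, 0, 0, 0, -1, 0, 0, 0.06, 0, 0, 0, -1, 0, 0, 0.075, 0, 0, 0, -1])

```text
t: 4.05
ee_pos: [573.5, 97.3, 128.7]
orientation: [3.14, 0.079, 0.002]
ft_force: [1.0, -1.6, 3.9]
width: 41.3
grasp_force: 30.0
```

```bash
python3 st.py
```

```text
t 4.05 [573.5  97.3 128.7] psi 0.0503 tilt [ 0.001 -0.   ] q [ 1.480e-01  5.110e-01  1.800e+00 -1.000e-03  8.300e-01  1.669e+00] F [ 1.  -1.6  3.9] M [-0.225 -0.026  0.26 ] tau6 -0.259 w 41.3 g 30.0
```

Request:
arm_command(rows=[0, 0, 0.005, 0, 0, 0, -1, 0, 0, 0.01, 0, 0, 0, -1])

```text
t: 4.25
ee_pos: [573.5, 97.3, 128.6]
orientation: [3.141, 0.031, 0.002]
ft_force: [-0.1, -2.9, 6.2]
width: 41.8
grasp_force: 30.0
```

```bash
python3 st.py
```

```text
t 4.25 [573.5  97.3 128.6] psi 0.0199 tilt [ 0.001 -0.   ] q [ 0.148  0.511  1.8   -0.     0.83   1.699] F [-0.1 -2.9  6.2] M [-0.354 -0.034  0.214] tau6 -0.023 w 41.8 g 30.0
```

Request:
arm_command(rows=[0, 0, 0.003, 0, 0, 0, -1, 0, 0, 0.006, 0, 0, 0, -1])

```text
t: 4.45
ee_pos: [573.5, 97.3, 128.7]
orientation: [3.141, 0.002, 0.002]
ft_force: [0.0, -2.2, 5.6]
width: 41.6
grasp_force: 30.0
```

```bash
python3 st.py
```

```text
t 4.45 [573.5  97.3 128.7] psi 0.0012 tilt [ 0.001 -0.   ] q [ 0.148  0.511  1.8   -0.     0.83   1.718] F [ 0.  -2.2  5.6] M [-0.368 -0.003  0.256] tau6 0.092 w 41.6 g 30.0
```

Request:
arm_command(rows=[0, 0, 0.0063, 0, 0, 0, -1, 0, 0, 0.0063, 0, 0, 0, -1])

```text
t: 4.65
ee_pos: [573.5, 97.3, 128.7]
orientation: [3.141, -0.03, 0.002]
ft_force: [-0.2, -2.5, 6.0]
width: 41.3
grasp_force: 30.0
```

```bash
python3 st.py
```

```text
t 4.65 [573.5  97.3 128.7] psi -0.0190 tilt [ 0.001 -0.   ] q [ 0.148  0.511  1.8   -0.     0.83   1.738] F [-0.2 -2.5  6. ] M [-0.396  0.009  0.065] tau6 0.242 w 41.3 g 30.0
```

Request:
arm_command(rows=[0, 0, -0.0015, 0, 0, 0, -1, 0, 0, -0.0015, 0, 0, 0, -1])

```text
t: 4.85
ee_pos: [573.5, 97.3, 128.7]
orientation: [-3.141, 0.022, -0.002]
ft_force: [0.0, -3.2, 6.0]
width: 41.2
grasp_force: 30.0
```

```bash
python3 st.py
```

```text
t 4.85 [573.5  97.3 128.7] psi -0.0142 tilt [0.001 0.   ] q [ 0.148  0.511  1.8   -0.     0.83   1.733] F [ 0.  -3.2  6. ] M [-0.423  0.043 -0.14 ] tau6 -0.119 w 41.2 g 30.0
```

Request:
arm_command(rows=[0, 0, -0.0015, 0, 0, 0, -1, 0, 0, -0.0015, 0, 0, 0, -1])

```text
t: 5.05
ee_pos: [573.5, 97.3, 128.6]
orientation: [-3.141, 0.015, -0.002]
ft_force: [0.5, -2.3, 6.2]
width: 41.3
grasp_force: 30.0
```

```bash
python3 st.py
```

```text
t 5.05 [573.5  97.3 128.6] psi -0.0097 tilt [0.001 0.   ] q [ 0.148  0.511  1.8   -0.     0.83   1.728] F [ 0.5 -2.3  6.2] M [-0.361  0.008 -0.167] tau6 -0.192 w 41.3 g 30.0
```

Request:
arm_command(rows=[0, 0, 0.002, 0, 0, 0, -0.08, 0, 0, 0.003, 0, 0, 0, -0.08, 0, 0, 0.003, 0, 0, 0, -0.08])

```text
t: 5.35
ee_pos: [573.5, 97.3, 128.6]
orientation: [3.141, -0.029, 0.002]
ft_force: [0.6, -2.3, 5.5]
width: 41.6
grasp_force: 30.0
```

```bash
python3 st.py
```

```text
t 5.35 [573.5  97.3 128.6] psi -0.0184 tilt [ 0.001 -0.   ] q [ 0.148  0.511  1.8   -0.     0.83   1.737] F [ 0.6 -2.3  5.5] M [-0.363 -0.009  0.089] tau6 0.157 w 41.6 g 30.0
```

Request:
arm_command(rows=[0, 0, 0.0063, 0, 0, 0, -0.07, 0, 0, 0.0063, 0, 0, 0, -0.07])

```text
t: 5.55
ee_pos: [573.5, 97.3, 128.7]
orientation: [3.141, -0.061, 0.002]
ft_force: [1.0, -2.3, 5.5]
width: 41.4
grasp_force: 30.0
```

```bash
python3 st.py
```

```text
t 5.55 [573.5  97.3 128.7] psi -0.0388 tilt [ 0.001 -0.   ] q [ 0.148  0.511  1.8   -0.     0.83   1.758] F [ 1.  -2.3  5.5] M [-0.338 -0.021  0.114] tau6 0.233 w 41.4 g 30.0
```

Request:
arm_command(rows=[0, 0, 0.0064, 0, 0, 0, -1, 0, 0, 0.0128, 0, 0, 0, -1, 0, 0, 0.0192, 0, 0, 0, -1, 0, 0, 0.0256, 0, 0, 0, -1, 0, 0, 0.032, 0, 0, 0, -1])

```text
t: 6.05
ee_pos: [573.5, 97.4, 128.6]
orientation: [3.134, -0.219, 0.002]
ft_force: [-0.0, -2.4, 6.3]
width: 41.2
grasp_force: 30.0
```

```bash
python3 st.py
```

```text
t 6.05 [573.5  97.4 128.6] psi -0.1394 tilt [ 0.001 -0.   ] q [ 0.148  0.511  1.8   -0.     0.83   1.858] F [-0.  -2.4  6.3] M [-0.329 -0.013  0.182] tau6 -0.049 w 41.2 g 30.0
```

Request:
arm_command(rows=[0, 0, 0, 0, 0, 0, -1, 0, 0, 0, 0, 0, 0, -1])

```text
t: 6.25
ee_pos: [573.5, 97.4, 128.7]
orientation: [-3.134, 0.218, -0.002]
ft_force: [0.1, -2.2, 5.2]
width: 41.4
grasp_force: 30.0
```

```bash
python3 st.py
```

```text
t 6.25 [573.5  97.4 128.7] psi -0.1391 tilt [0.001 0.   ] q [ 0.148  0.511  1.8   -0.     0.83   1.858] F [ 0.1 -2.2  5.2] M [-0.313  0.05   0.037] tau6 0.044 w 41.4 g 30.0
```

Request:
arm_command(rows=[0, 0, -0.0005, 0, 0, 0, -1, 0, 0, -0.0005, 0, 0, 0, -1])

```text
t: 6.45
ee_pos: [573.5, 97.4, 128.6]
orientation: [-3.134, 0.216, -0.002]
ft_force: [-0.5, -1.7, 5.1]
width: 41.2
grasp_force: 30.0
```

```bash
python3 st.py
```

```text
t 6.45 [573.5  97.4 128.6] psi -0.1376 tilt [0.001 0.   ] q [ 0.148  0.511  1.8   -0.     0.83   1.856] F [-0.5 -1.7  5.1] M [-0.309  0.011 -0.018] tau6 -0.038 w 41.2 g 30.0
```

Request:
arm_command(rows=[0, 0, -0.0005, 0, 0, 0, -1, 0, 0, -0.0005, 0, 0, 0, -1])

```text
t: 6.65
ee_pos: [573.5, 97.4, 128.7]
orientation: [-3.134, 0.214, -0.002]
ft_force: [1.0, -2.1, 6.3]
width: 41.7
grasp_force: 30.0
```

```bash
python3 st.py
```

```text
t 6.65 [573.5  97.4 128.7] psi -0.1361 tilt [0.001 0.   ] q [ 0.148  0.511  1.8   -0.     0.83   1.855] F [ 1.  -2.1  6.3] M [-0.341 -0.026 -0.098] tau6 -0.083 w 41.7 g 30.0
```

Request:
arm_command(rows=[0, 0, 0.002, 0, 0, 0, -1, 0, 0, 0.004, 0, 0, 0, -1, 0, 0, 0.006, 0, 0, 0, -1, 0, 0, 0.008, 0, 0, 0, -1])

```text
t: 7.05
ee_pos: [573.5, 97.4, 128.7]
orientation: [-3.131, 0.252, -0.002]
ft_force: [-0.3, -2.5, 5.3]
width: 41.6
grasp_force: 30.0
```

```bash
python3 st.py
```

```text
t 7.05 [573.5  97.4 128.7] psi -0.1609 tilt [ 0.001 -0.   ] q [ 0.148  0.511  1.8   -0.     0.83   1.88 ] F [-0.3 -2.5  5.3] M [-0.294  0.008  0.211] tau6 0.130 w 41.6 g 30.0
```

Request:
arm_command(rows=[0, 0, 0.0015, 0, 0, 0, -1, 0, 0, 0.003, 0, 0, 0, -1, 0, 0, 0.0045, 0, 0, 0, -1, 0, 0, 0.006, 0, 0, 0, -1])

```text
t: 7.45
ee_pos: [573.5, 97.4, 128.6]
orientation: [-3.129, 0.282, -0.002]
ft_force: [0.2, -2.4, 6.0]
width: 41.7
grasp_force: 30.0
```

```bash
python3 st.py
```

```text
t 7.45 [573.5  97.4 128.6] psi -0.1795 tilt [ 0.001 -0.   ] q [ 0.148  0.511  1.8   -0.     0.83   1.898] F [ 0.2 -2.4  6. ] M [-0.295  0.03   0.195] tau6 0.149 w 41.7 g 30.0
```

Request:
arm_command(rows=[0, 0, 0.0015, 0, 0, 0, -1, 0, 0, 0.003, 0, 0, 0, -1, 0, 0, 0.0045, 0, 0, 0, -1, 0, 0, 0.006, 0, 0, 0, -1])

```text
t: 7.85
ee_pos: [573.5, 97.4, 128.6]
orientation: [-3.126, 0.311, -0.002]
ft_force: [-0.2, -1.8, 5.9]
width: 41.6
grasp_force: 30.0
```

```bash
python3 st.py
```

```text
t 7.85 [573.5  97.4 128.6] psi -0.1985 tilt [ 0.001 -0.   ] q [ 0.148  0.511  1.8   -0.     0.83   1.917] F [-0.2 -1.8  5.9] M [-0.324  0.051  0.2  ] tau6 0.150 w 41.6 g 30.0
```

Request:
arm_command(rows=[0, 0, 0.0015, 0, 0, 0, -1, 0, 0, 0.003, 0, 0, 0, -1, 0, 0, 0.0045, 0, 0, 0, -1, 0, 0, 0.006, 0, 0, 0, -1])

```text
t: 8.25
ee_pos: [573.5, 97.4, 128.7]
orientation: [-3.123, 0.341, -0.002]
ft_force: [-0.3, -2.6, 5.9]
width: 41.6
grasp_force: 30.0
```

```bash
python3 st.py
```

```text
t 8.25 [573.5  97.4 128.7] psi -0.2173 tilt [ 0.001 -0.   ] q [ 0.148  0.511  1.8   -0.     0.83   1.936] F [-0.3 -2.6  5.9] M [-0.268  0.019  0.197] tau6 0.149 w 41.6 g 30.0
```

Request:
arm_command(rows=[0, 0, 0.0015, 0, 0, 0, -1, 0, 0, 0.003, 0, 0, 0, -1, 0, 0, 0.0045, 0, 0, 0, -1, 0, 0, 0.006, 0, 0, 0, -1])

```text
t: 8.65
ee_pos: [573.5, 97.4, 128.7]
orientation: [-3.12, 0.37, -0.002]
ft_force: [0.7, -1.6, 6.9]
width: 41.5
grasp_force: 30.0
```

```bash
python3 st.py
```

```text
t 8.65 [573.5  97.4 128.7] psi -0.2362 tilt [ 0.001 -0.   ] q [ 0.148  0.511  1.8   -0.     0.83   1.955] F [ 0.7 -1.6  6.9] M [-0.265  0.06   0.182] tau6 0.148 w 41.5 g 30.0
```

Request:
arm_command(rows=[0, 0, 0.0015, 0, 0, 0, -1, 0, 0, 0.003, 0, 0, 0, -1, 0, 0, 0.0045, 0, 0, 0, -1, 0, 0, 0.006, 0, 0, 0, -1])

```text
t: 9.05
ee_pos: [573.5, 97.4, 128.7]
orientation: [-3.116, 0.399, -0.002]
ft_force: [0.2, -2.0, 6.2]
width: 41.4
grasp_force: 30.0
```

```bash
python3 st.py
```

```text
t 9.05 [573.5  97.4 128.7] psi -0.2550 tilt [ 0.001 -0.   ] q [ 0.148  0.511  1.8   -0.     0.83   1.974] F [ 0.2 -2.   6.2] M [-0.229  0.018  0.242] tau6 0.149 w 41.4 g 30.0
```

Request:
arm_command(rows=[0, 0, 0.0015, 0, 0, 0, -1, 0, 0, 0.003, 0, 0, 0, -1, 0, 0, 0.0045, 0, 0, 0, -1])

```text
t: 9.35
ee_pos: [573.5, 97.4, 128.6]
orientation: [-3.113, 0.421, -0.002]
ft_force: [-0.7, -2.2, 4.8]
width: 41.1
grasp_force: 30.0
```

```bash
python3 st.py
```

```text
t 9.35 [573.5  97.4 128.6] psi -0.2691 tilt [ 0.001 -0.   ] q [ 0.148  0.511  1.8   -0.     0.83   1.988] F [-0.7 -2.2  4.8] M [-0.292 -0.033  0.215] tau6 0.147 w 41.1 g 30.0
```

Request:
arm_command(rows=[0, 0, 0.0016, 0, 0, 0, -1, 0, 0, 0.0032, 0, 0, 0, -1, 0, 0, 0.0048, 0, 0, 0, -1, 0, 0, 0.0064, 0, 0, 0, -1])

```text
t: 9.75
ee_pos: [573.5, 97.4, 128.7]
orientation: [-3.109, 0.453, -0.002]
ft_force: [-0.3, -2.4, 5.0]
width: 41.3
grasp_force: 30.0
```

```bash
python3 st.py
```

```text
t 9.75 [573.5  97.4 128.7] psi -0.2893 tilt [ 0.001 -0.   ] q [ 0.148  0.511  1.8   -0.     0.83   2.008] F [-0.3 -2.4  5. ] M [-0.318 -0.007  0.17 ] tau6 0.146 w 41.3 g 30.0
```

Request:
arm_command(rows=[0, 0, 0.0016, 0, 0, 0, -1, 0, 0, 0.0032, 0, 0, 0, -1, 0, 0, 0.0048, 0, 0, 0, -1, 0, 0, 0.0064, 0, 0, 0, -1])

```text
t: 10.15
ee_pos: [573.5, 97.4, 128.7]
orientation: [-3.104, 0.484, -0.002]
ft_force: [0.5, -1.9, 5.9]
width: 41.9
grasp_force: 30.0
```

```bash
python3 st.py
```

```text
t 10.15 [573.5  97.4 128.7] psi -0.3094 tilt [0.001 0.   ] q [ 0.148  0.511  1.8   -0.     0.83   2.028] F [ 0.5 -1.9  5.9] M [-0.278  0.031  0.181] tau6 0.145 w 41.9 g 30.0
```

Request:
arm_command(rows=[0, 0, 0.0016, 0, 0, 0, -1, 0, 0, 0.0032, 0, 0, 0, -1, 0, 0, 0.0048, 0, 0, 0, -1, 0, 0, 0.0064, 0, 0, 0, -1])

```text
t: 10.55
ee_pos: [573.5, 97.4, 128.7]
orientation: [-3.099, 0.515, -0.002]
ft_force: [0.3, -1.9, 5.9]
width: 41.7
grasp_force: 30.0
```

```bash
python3 st.py
```

```text
t 10.55 [573.5  97.4 128.7] psi -0.3295 tilt [0.001 0.   ] q [ 0.148  0.511  1.8   -0.     0.83   2.048] F [ 0.3 -1.9  5.9] M [-0.241  0.049  0.244] tau6 0.141 w 41.7 g 30.0
```

Request:
arm_command(rows=[0, 0, 0.0016, 0, 0, 0, -1, 0, 0, 0.0032, 0, 0, 0, -1, 0, 0, 0.0048, 0, 0, 0, -1, 0, 0, 0.0064, 0, 0, 0, -1])

```text
t: 10.95
ee_pos: [573.5, 97.5, 128.7]
orientation: [-3.093, 0.546, -0.002]
ft_force: [1.5, -2.3, 5.9]
width: 41.4
grasp_force: 30.0
```

```bash
python3 st.py
```

```text
t 10.95 [573.5  97.5 128.7] psi -0.3496 tilt [0.001 0.   ] q [ 0.148  0.511  1.8   -0.     0.83   2.068] F [ 1.5 -2.3  5.9] M [-0.26  -0.019  0.17 ] tau6 0.138 w 41.4 g 30.0
```

Request:
arm_command(rows=[0, 0, 0.0016, 0, 0, 0, -1, 0, 0, 0.0032, 0, 0, 0, -1, 0, 0, 0.0048, 0, 0, 0, -1, 0, 0, 0.0064, 0, 0, 0, -1])

```text
t: 11.35
ee_pos: [573.5, 97.4, 128.7]
orientation: [-3.088, 0.577, -0.002]
ft_force: [-0.6, -2.2, 5.6]
width: 41.6
grasp_force: 30.0
```

```bash
python3 st.py
```

```text
t 11.35 [573.5  97.4 128.7] psi -0.3698 tilt [0.001 0.   ] q [ 0.148  0.511  1.8   -0.     0.83   2.089] F [-0.6 -2.2  5.6] M [-0.216  0.017  0.251] tau6 0.140 w 41.6 g 30.0
```

Request:
arm_command(rows=[0, 0, 0.0016, 0, 0, 0, -1, 0, 0, 0.0032, 0, 0, 0, -1, 0, 0, 0.0048, 0, 0, 0, -1, 0, 0, 0.0064, 0, 0, 0, -1])

```text
t: 11.75
ee_pos: [573.5, 97.5, 128.6]
orientation: [-3.082, 0.608, -0.002]
ft_force: [0.9, -1.1, 6.2]
width: 41.5
grasp_force: 30.0
```

```bash
python3 st.py
```

```text
t 11.75 [573.5  97.5 128.6] psi -0.3898 tilt [0.001 0.   ] q [ 0.148  0.511  1.8   -0.     0.83   2.109] F [ 0.9 -1.1  6.2] M [-0.221 -0.074  0.16 ] tau6 0.134 w 41.5 g 30.0
```

Request:
arm_command(rows=[0, 0, 0.0016, 0, 0, 0, -1, 0, 0, 0.0032, 0, 0, 0, -1, 0, 0, 0.0048, 0, 0, 0, -1, 0, 0, 0.0064, 0, 0, 0, -1])

```text
t: 12.15
ee_pos: [573.6, 97.4, 128.7]
orientation: [-3.076, 0.639, -0.002]
ft_force: [-0.3, -2.4, 6.7]
width: 41.5
grasp_force: 30.0
```

```bash
python3 st.py
```

```text
t 12.15 [573.6  97.4 128.7] psi -0.4100 tilt [0.001 0.   ] q [ 0.148  0.511  1.8   -0.     0.83   2.129] F [-0.3 -2.4  6.7] M [-0.176  0.018  0.17 ] tau6 0.133 w 41.5 g 30.0
```

Request:
arm_command(rows=[0, 0, 0.0015, 0, 0, 0, -1, 0, 0, 0.003, 0, 0, 0, -1, 0, 0, 0.0045, 0, 0, 0, -1, 0, 0, 0.006, 0, 0, 0, -1])

```text
t: 12.55
ee_pos: [573.6, 97.5, 128.7]
orientation: [-3.069, 0.668, -0.002]
ft_force: [0.0, -1.6, 5.4]
width: 41.4
grasp_force: 30.0
```

```bash
python3 st.py
```

```text
t 12.55 [573.6  97.5 128.7] psi -0.4288 tilt [0.001 0.   ] q [ 0.148  0.511  1.8   -0.     0.83   2.148] F [ 0.  -1.6  5.4] M [-0.235  0.034  0.154] tau6 0.130 w 41.4 g 30.0
```

Request:
arm_command(rows=[0, 0, 0.0015, 0, 0, 0, -1, 0, 0, 0.003, 0, 0, 0, -1, 0, 0, 0.0045, 0, 0, 0, -1, 0, 0, 0.006, 0, 0, 0, -1])

```text
t: 12.95
ee_pos: [573.5, 97.5, 128.6]
orientation: [-3.063, 0.697, -0.002]
ft_force: [0.8, -1.5, 5.3]
width: 41.3
grasp_force: 30.0
```

```bash
python3 st.py
```

```text
t 12.95 [573.5  97.5 128.6] psi -0.4478 tilt [0.001 0.   ] q [ 0.148  0.511  1.8   -0.     0.83   2.167] F [ 0.8 -1.5  5.3] M [-0.195 -0.033  0.102] tau6 0.088 w 41.3 g 30.0
```

Request:
arm_command(rows=[0, 0, 0.0015, 0, 0, 0, -1, 0, 0, 0.003, 0, 0, 0, -1, 0, 0, 0.0045, 0, 0, 0, -1, 0, 0, 0.006, 0, 0, 0, -1])

```text
t: 13.35
ee_pos: [573.6, 97.5, 128.7]
orientation: [-3.056, 0.726, -0.002]
ft_force: [1.1, -1.5, 5.7]
width: 41.4
grasp_force: 30.0
```

```bash
python3 st.py
```

```text
t 13.35 [573.6  97.5 128.7] psi -0.4667 tilt [0.001 0.   ] q [ 0.148  0.511  1.8   -0.     0.83   2.185] F [ 1.1 -1.5  5.7] M [-0.3    0.025  0.156] tau6 0.088 w 41.4 g 30.0
```

The wrist torque fell from 0.13 to 0.088 and stayed there, so the bolt has probably dropped. I'll go on gently to confirm at the stop.

Request:
arm_command(rows=[0, 0, 0.002, 0, 0, 0, -1, 0, 0, 0.004, 0, 0, 0, -1, 0, 0, 0.006, 0, 0, 0, -1, 0, 0, 0.008, 0, 0, 0, -1])

```text
t: 13.75
ee_pos: [573.5, 97.5, 128.7]
orientation: [-3.047, 0.765, -0.002]
ft_force: [0.8, -2.4, 6.4]
width: 41.4
grasp_force: 30.0
```

```bash
python3 st.py
```

```text
t 13.75 [573.5  97.5 128.7] psi -0.4918 tilt [0.001 0.   ] q [ 0.148  0.511  1.8   -0.     0.83   2.211] F [ 0.8 -2.4  6.4] M [-0.229 -0.038  0.206] tau6 0.067 w 41.4 g 30.0
```

Request:
arm_command(rows=[0, 0, 0.0015, 0, 0, 0, -1, 0, 0, 0.003, 0, 0, 0, -1, 0, 0, 0.0045, 0, 0, 0, -1])

```text
t: 14.05
ee_pos: [573.6, 97.5, 128.7]
orientation: [-3.041, 0.786, -0.002]
ft_force: [-0.5, -1.3, 6.6]
width: 41.5
grasp_force: 30.0
```

```bash
python3 st.py
```

```text
t 14.05 [573.6  97.5 128.7] psi -0.5059 tilt [0.001 0.   ] q [ 0.148  0.511  1.8   -0.     0.83   2.225] F [-0.5 -1.3  6.6] M [-0.176 -0.026  0.151] tau6 0.088 w 41.5 g 30.0
```

Request:
arm_command(rows=[0, 0, 0.0015, 0, 0, 0, -1, 0, 0, 0.003, 0, 0, 0, -1, 0, 0, 0.0045, 0, 0, 0, -1])

```text
t: 14.35
ee_pos: [573.6, 97.5, 128.7]
orientation: [-3.036, 0.808, -0.002]
ft_force: [0.2, -1.6, 5.8]
width: 41.5
grasp_force: 30.0
```

```bash
python3 st.py
```

```text
t 14.35 [573.6  97.5 128.7] psi -0.5201 tilt [0.001 0.   ] q [ 0.148  0.511  1.8   -0.     0.83   2.239] F [ 0.2 -1.6  5.8] M [-0.202 -0.015  0.146] tau6 0.088 w 41.5 g 30.0
```

Request:
arm_command(rows=[0, 0, 0.0015, 0, 0, 0, -1, 0, 0, 0.003, 0, 0, 0, -1, 0, 0, 0.0045, 0, 0, 0, -1])

```text
t: 14.65
ee_pos: [573.5, 97.5, 128.6]
orientation: [-3.03, 0.829, -0.002]
ft_force: [0.2, -1.3, 6.2]
width: 41.6
grasp_force: 30.0
```

```bash
python3 st.py
```

```text
t 14.65 [573.5  97.5 128.6] psi -0.5342 tilt [0.001 0.   ] q [ 0.148  0.511  1.8   -0.     0.83   2.253] F [ 0.2 -1.3  6.2] M [-0.233 -0.042  0.131] tau6 0.088 w 41.6 g 30.0
```

Request:
arm_command(rows=[0, 0, 0.0015, 0, 0, 0, -1, 0, 0, 0.003, 0, 0, 0, -1, 0, 0, 0.0045, 0, 0, 0, -1])

```text
t: 14.95
ee_pos: [573.6, 97.5, 128.6]
orientation: [-3.024, 0.85, -0.002]
ft_force: [1.2, -1.7, 5.8]
width: 41.7
grasp_force: 30.0
```

```bash
python3 st.py
```

```text
t 14.95 [573.6  97.5 128.6] psi -0.5482 tilt [0.001 0.   ] q [ 0.148  0.511  1.8   -0.     0.83   2.267] F [ 1.2 -1.7  5.8] M [-0.157 -0.04   0.18 ] tau6 0.175 w 41.7 g 30.0
```

The torque doubled about 0.1 rad after the drop, which matches the stop: the left dial is caught. Backing off to mid-play, releasing, and going to the right dial.

Request:
arm_command(rows=[0, 0, -0.005, 0, 0, 0, -1, 0, 0, -0.01, 0, 0, 0, -1, 0, 0, -0.014, 0, 0, 0, -1, 0, 0, -0.014, 0, 0, 0, -1])

```text
t: 15.35
ee_pos: [573.5, 97.5, 128.7]
orientation: [-3.042, 0.784, -0.002]
ft_force: [0.6, -1.1, 5.7]
width: 41.4
grasp_force: 30.0
```

Request:
arm_command(rows=[0, 0, 0, 0, 0, 0, 0.5, 0, 0, 0, 0, 0, 0, 0.5, 0, 0, 0, 0, 0, 0, 0.5, 0, 0, 0, 0, 0, 0, 0.5, 0, 0, 0, 0, 0, 0, 0.5])

```text
t: 15.85
ee_pos: [572.9, 97.5, 127.9]
orientation: [3.042, -0.786, -0.001]
ft_force: [-0.3, 0.4, 0.1]
width: 65.8
grasp_force: 0.0
```

Request:
arm_command(rows=[0, 0, 0, 0, 0, -0.3, 0.5, 0, 0, 0, 0, 0, -0.65, 0.5, 0, 0, 0, 0, 0, -0.65, 0.5])

```text
t: 16.15
ee_pos: [575.2, 97.8, 183.4]
orientation: [-3.039, 0.785, -0.009]
ft_force: [-0.0, -0.3, -0.2]
width: 66.0
grasp_force: 0.0
```

Request:
arm_command(rows=[0, 0, 0, 0.45, 0.59, 0, 0.5, 0, 0, 0, 0.45, 0.59, 0, 0.5])

```text
t: 16.35
ee_pos: [581.8, 36.2, 179.7]
orientation: [3.041, -0.787, 0.0]
ft_force: [-0.7, -0.2, 0.4]
width: 65.7
grasp_force: 0.0
```

Request:
arm_command(rows=[0, 0, 0, 0.45, 0.59, 0, 0.5, 0, 0, 0, 0.45, 0.59, 0, 0.5, 0, 0, 0, 0.45, 0.59, 0, 0.5])

```text
t: 16.65
ee_pos: [590.0, -21.3, 179.3]
orientation: [3.04, -0.791, -0.002]
ft_force: [-0.6, 0.3, -0.1]
width: 65.7
grasp_force: 0.0
```

```bash
python3 st.py 592 -20.6 128.6;  python3 - <<'E'
from h import *
im,d=ctrl.get_image("side");cv2.imwrite("pics/s2.png",cv2.resize(im[150:290,170:330,::-1],None,fx=4,fy=4,interpolation=cv2.INTER_CUBIC))
hsv=cv2.cvtColor(im,cv2.COLOR_RGB2HSV)
red=cv2.inRange(hsv,(0,120,80),(8,255,255))|cv2.inRange(hsv,(172,120,80),(180,255,255))
q=np.argwhere(red[210:245,205:265])[:,::-1]+[205,210]
print(ray("side",q,136)[:,:2].round().tolist() if len(q) else 0)
E
```

```text
t 16.65 [590.  -21.3 179.3] psi -0.5088 tilt [-0.001  0.   ] q [-0.056  0.451  1.753  0.     0.939  2.023] F [-0.6  0.3 -0.1] M [ 0.076  0.005 -0.027] tau6 -0.226 w 65.7 g 0.0
shift units [ 0.0176 -0.0201  0.634 ]
[[566.0, 81.0], [569.0, 86.0], [567.0, 85.0], [565.0, 84.0], [572.0, 91.0], [569.0, 90.0], [567.0, 89.0], [565.0, 88.0], [572.0, 95.0], [570.0, 94.0], [568.0, 93.0]]
```

View pics/s2.png

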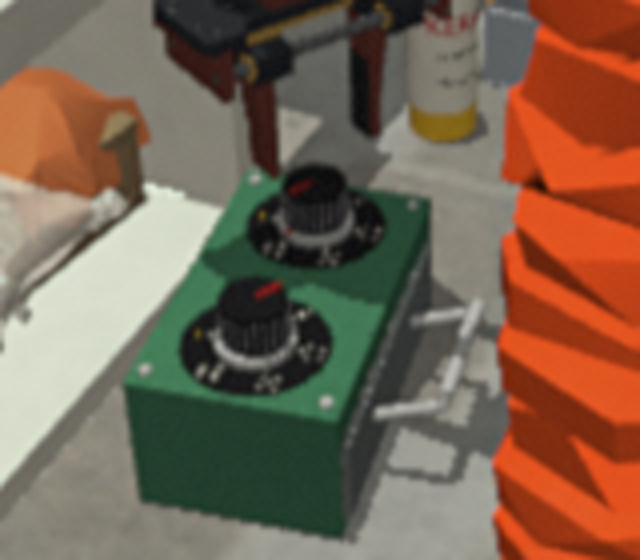

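The picture shows the left line at (268,290) of the crop, pointing near the 3-dot mark (about 2.14 rad). The gripper is above the right dial at (315,200). Descending and gripping.

Request:
arm_command(rows=[0, 0, 0, 0.018, -0.02, 0.3, 0.5, 0, 0, 0, 0.018, -0.02, 0.5, 0.5, 0, 0, 0, 0.018, -0.02, 0.634, 0.5, 0, 0, 0, 0.018, -0.02, 0.634, 0.5])

```text
t: 17.1
ee_pos: [591.0, -18.1, 127.7]
orientation: [3.042, -0.784, -0.005]
ft_force: [-0.5, -0.7, -0.4]
width: 66.2
grasp_force: 0.0
```

Request:
arm_command(rows=[0, 0, 0, 0, 0, 0, -1, 0, 0, 0, 0, 0, 0, -1, 0, 0, 0, 0, 0, 0, -1, 0, 0, 0, 0, 0, 0, -1, 0, 0, 0, 0, 0, 0, -1])

```text
t: 17.6
ee_pos: [592.0, -20.6, 130.1]
orientation: [3.04, -0.785, 0.0]
ft_force: [-3.7, -6.6, 3.6]
width: 41.6
grasp_force: 30.0
```

```bash
python3 st.py
```

```text
t 17.60 [592.  -20.6 130.1] psi -0.5051 tilt [-0.    -0.002] q [-5.400e-02  5.220e-01  1.774e+00 -2.000e-03  8.460e-01  2.024e+00] F [-3.7 -6.6  3.6] M [-1.012  0.538  0.124] tau6 0.129 w 41.6 g 30.0
```

Request:
arm_command(rows=[0, 0, -0.02, 0, 0.025, 0, -1, 0, 0, -0.05, 0, 0.025, 0, -1, 0, 0, -0.08, 0, 0.025, 0, -1, 0, 0, -0.11, 0, 0.025, 0, -1, 0, 0, -0.13, 0, 0.025, 0, -1])

```text
t: 18.1
ee_pos: [591.9, -21.1, 130.1]
orientation: [-3.138, 0.148, -0.002]
ft_force: [-0.4, 0.4, 1.9]
width: 41.8
grasp_force: 30.0
```

Request:
arm_command(rows=[0, 0, -0.03, 0, 0, 0, -1, 0, 0, -0.06, 0, 0, 0, -1, 0, 0, -0.09, 0, 0, 0, -1, 0, 0, -0.11, 0, 0, 0, -1, 0, 0, -0.12, 0, 0, 0, -1])

```text
t: 18.6
ee_pos: [591.9, -21.5, 130.1]
orientation: [3.11, 0.44, 0.002]
ft_force: [-0.3, -1.6, 0.1]
width: 41.4
grasp_force: 30.0
```

```bash
python3 st.py
```

```text
t 18.60 [591.9 -21.5 130.1] psi 0.2812 tilt [ 0.002 -0.   ] q [-0.056  0.522  1.775 -0.     0.843  1.234] F [-0.3 -1.6  0.1] M [-0.319 -0.067 -0.236] tau6 -0.107 w 41.4 g 30.0
```

Request:
arm_command(rows=[0, 0, -0.0015, 0, 0, 0, -1, 0, 0, -0.003, 0, 0, 0, -1, 0, 0, -0.0045, 0, 0, 0, -1, 0, 0, -0.006, 0, 0, 0, -1])

```text
t: 19.0
ee_pos: [591.9, -21.5, 130.1]
orientation: [3.106, 0.467, 0.002]
ft_force: [-0.6, -3.5, 5.5]
width: 41.4
grasp_force: 30.0
```

```bash
python3 st.py
```

```text
t 19.00 [591.9 -21.5 130.1] psi 0.2983 tilt [ 0.001 -0.001] q [-5.600e-02  5.220e-01  1.775e+00 -1.000e-03  8.430e-01  1.217e+00] F [-0.6 -3.5  5.5] M [-0.634  0.052 -0.236] tau6 -0.150 w 41.4 g 30.0
```

Request:
arm_command(rows=[0, 0, -0.0015, 0, 0, 0, -1, 0, 0, -0.003, 0, 0, 0, -1, 0, 0, -0.0045, 0, 0, 0, -1, 0, 0, -0.006, 0, 0, 0, -1])

```text
t: 19.4
ee_pos: [591.9, -21.5, 130.1]
orientation: [3.101, 0.496, 0.002]
ft_force: [-0.6, -3.5, 5.8]
width: 41.6
grasp_force: 30.0
```

```bash
python3 st.py
```

```text
t 19.40 [591.9 -21.5 130.1] psi 0.3172 tilt [ 0.001 -0.001] q [-5.600e-02  5.220e-01  1.775e+00 -1.000e-03  8.430e-01  1.198e+00] F [-0.6 -3.5  5.8] M [-0.712  0.049 -0.212] tau6 -0.153 w 41.6 g 30.0
```

Request:
arm_command(rows=[0, 0, -0.003, 0, 0, 0, -1, 0, 0, -0.006, 0, 0, 0, -1, 0, 0, -0.009, 0, 0, 0, -1, 0, 0, -0.012, 0, 0, 0, -1, 0, 0, -0.015, 0, 0, 0, -1])

```text
t: 19.9
ee_pos: [592.0, -21.6, 130.1]
orientation: [3.089, 0.569, 0.002]
ft_force: [-0.0, -4.4, 5.6]
width: 41.6
grasp_force: 30.0
```

```bash
python3 st.py
```

```text
t 19.90 [592.  -21.6 130.1] psi 0.3645 tilt [ 0.002 -0.001] q [-5.600e-02  5.220e-01  1.775e+00 -1.000e-03  8.430e-01  1.151e+00] F [-0.  -4.4  5.6] M [-0.702 -0.024 -0.229] tau6 -0.095 w 41.6 g 30.0
```

Request:
arm_command(rows=[0, 0, -0.0015, 0, 0, 0, -1, 0, 0, -0.003, 0, 0, 0, -1, 0, 0, -0.0045, 0, 0, 0, -1, 0, 0, -0.006, 0, 0, 0, -1])

```text
t: 20.3
ee_pos: [592.0, -21.6, 130.1]
orientation: [3.083, 0.598, 0.002]
ft_force: [-1.1, -5.4, 5.8]
width: 41.4
grasp_force: 30.0
```

```bash
python3 st.py
```

```text
t 20.30 [592.  -21.6 130.1] psi 0.3831 tilt [ 0.002 -0.001] q [-5.600e-02  5.220e-01  1.775e+00 -1.000e-03  8.430e-01  1.132e+00] F [-1.1 -5.4  5.8] M [-0.69   0.05  -0.225] tau6 -0.153 w 41.4 g 30.0
```

Request:
arm_command(rows=[0, 0, -0.0045, 0, 0, 0, -1, 0, 0, -0.009, 0, 0, 0, -1, 0, 0, -0.0105, 0, 0, 0, -1, 0, 0, -0.012, 0, 0, 0, -1, 0, 0, -0.0135, 0, 0, 0, -1])

```text
t: 20.8
ee_pos: [592.0, -21.6, 130.1]
orientation: [3.07, 0.663, 0.002]
ft_force: [0.3, -4.4, 6.3]
width: 41.4
grasp_force: 30.0
```

```bash
python3 st.py
```

```text
t 20.80 [592.  -21.6 130.1] psi 0.4256 tilt [ 0.002 -0.001] q [-5.600e-02  5.220e-01  1.775e+00 -1.000e-03  8.430e-01  1.089e+00] F [ 0.3 -4.4  6.3] M [-0.791  0.06  -0.215] tau6 -0.153 w 41.4 g 30.0
```

Request:
arm_command(rows=[0, 0, -0.0045, 0, 0, 0, -1, 0, 0, -0.009, 0, 0, 0, -1, 0, 0, -0.0105, 0, 0, 0, -1, 0, 0, -0.012, 0, 0, 0, -1, 0, 0, -0.0135, 0, 0, 0, -1])

```text
t: 21.3
ee_pos: [592.0, -21.6, 130.1]
orientation: [3.055, 0.728, 0.002]
ft_force: [-0.3, -3.9, 5.5]
width: 41.6
grasp_force: 30.0
```

```bash
python3 st.py
```

```text
t 21.30 [592.  -21.6 130.1] psi 0.4680 tilt [ 0.002 -0.001] q [-5.600e-02  5.220e-01  1.775e+00 -1.000e-03  8.430e-01  1.047e+00] F [-0.3 -3.9  5.5] M [-0.823  0.039 -0.218] tau6 -0.155 w 41.6 g 30.0
```

Request:
arm_command(rows=[0, 0, -0.0045, 0, 0, 0, -1, 0, 0, -0.009, 0, 0, 0, -1, 0, 0, -0.0105, 0, 0, 0, -1, 0, 0, -0.012, 0, 0, 0, -1, 0, 0, -0.0135, 0, 0, 0, -1])

```text
t: 21.8
ee_pos: [592.0, -21.7, 130.1]
orientation: [3.039, 0.793, 0.002]
ft_force: [-0.7, -4.4, 5.9]
width: 41.8
grasp_force: 30.0
```

```bash
python3 st.py
```

```text
t 21.80 [592.  -21.7 130.1] psi 0.5103 tilt [ 0.002 -0.001] q [-5.600e-02  5.220e-01  1.775e+00 -1.000e-03  8.430e-01  1.005e+00] F [-0.7 -4.4  5.9] M [-0.818  0.045 -0.225] tau6 -0.153 w 41.8 g 30.0
```

Turned 1.015, no drop yet.

Request:
arm_command(rows=[0, 0, -0.0045, 0, 0, 0, -1, 0, 0, -0.009, 0, 0, 0, -1, 0, 0, -0.0105, 0, 0, 0, -1, 0, 0, -0.012, 0, 0, 0, -1, 0, 0, -0.0135, 0, 0, 0, -1])

```text
t: 22.3
ee_pos: [592.0, -21.7, 130.1]
orientation: [3.021, 0.857, 0.002]
ft_force: [0.4, -4.8, 5.6]
width: 41.2
grasp_force: 30.0
```

```bash
python3 st.py
```

```text
t 22.30 [592.  -21.7 130.1] psi 0.5529 tilt [ 0.002 -0.001] q [-5.600e-02  5.220e-01  1.775e+00 -1.000e-03  8.430e-01  9.620e-01] F [ 0.4 -4.8  5.6] M [-0.91  -0.041 -0.2  ] tau6 -0.147 w 41.2 g 30.0
```

Request:
arm_command(rows=[0, 0, -0.0045, 0, 0, 0, -1, 0, 0, -0.009, 0, 0, 0, -1, 0, 0, -0.0105, 0, 0, 0, -1, 0, 0, -0.012, 0, 0, 0, -1, 0, 0, -0.0135, 0, 0, 0, -1])

```text
t: 22.8
ee_pos: [592.1, -21.8, 130.1]
orientation: [3.002, 0.921, 0.002]
ft_force: [0.2, -5.0, 5.5]
width: 41.4
grasp_force: 30.0
```

```bash
python3 st.py
```

```text
t 22.80 [592.1 -21.8 130.1] psi 0.5952 tilt [ 0.002 -0.001] q [-5.600e-02  5.220e-01  1.775e+00 -1.000e-03  8.430e-01  9.200e-01] F [ 0.2 -5.   5.5] M [-0.914 -0.01  -0.262] tau6 -0.149 w 41.4 g 30.0
```

Request:
arm_command(rows=[0, 0, -0.0045, 0, 0, 0, -1, 0, 0, -0.009, 0, 0, 0, -1, 0, 0, -0.0105, 0, 0, 0, -1, 0, 0, -0.012, 0, 0, 0, -1, 0, 0, -0.0135, 0, 0, 0, -1])

```text
t: 23.3
ee_pos: [592.1, -21.8, 130.1]
orientation: [2.982, 0.984, 0.002]
ft_force: [0.2, -5.1, 4.9]
width: 41.1
grasp_force: 30.0
```

```bash
python3 st.py
```

```text
t 23.30 [592.1 -21.8 130.1] psi 0.6377 tilt [ 0.002 -0.001] q [-5.600e-02  5.220e-01  1.775e+00 -1.000e-03  8.430e-01  8.770e-01] F [ 0.2 -5.1  4.9] M [-0.908  0.001 -0.211] tau6 -0.130 w 41.1 g 30.0
```

Request:
arm_command(rows=[0, 0, -0.0015, 0, 0, 0, -1, 0, 0, -0.003, 0, 0, 0, -1, 0, 0, -0.0045, 0, 0, 0, -1, 0, 0, -0.006, 0, 0, 0, -1])

```text
t: 23.7
ee_pos: [592.1, -21.8, 130.1]
orientation: [2.972, 1.013, 0.002]
ft_force: [0.0, -5.0, 4.9]
width: 41.6
grasp_force: 30.0
```

```bash
python3 st.py
```

```text
t 23.70 [592.1 -21.8 130.1] psi 0.6566 tilt [ 0.002 -0.001] q [-5.600e-02  5.220e-01  1.775e+00 -1.000e-03  8.430e-01  8.580e-01] F [ 0.  -5.   4.9] M [-0.94  -0.019 -0.152] tau6 -0.097 w 41.6 g 30.0
```

The torque has dropped again, so the right bolt is likely in. Creeping to the stop to confirm.

Request:
arm_command(rows=[0, 0, -0.0025, 0, 0, 0, -1, 0, 0, -0.0045, 0, 0, 0, -1, 0, 0, -0.006, 0, 0, 0, -1, 0, 0, -0.0075, 0, 0, 0, -1, 0, 0, -0.009, 0, 0, 0, -1])

```text
t: 24.2
ee_pos: [592.1, -21.8, 130.1]
orientation: [2.958, 1.054, 0.002]
ft_force: [0.6, -5.4, 4.6]
width: 41.8
grasp_force: 30.0
```

```bash
python3 st.py
```

```text
t 24.20 [592.1 -21.8 130.1] psi 0.6849 tilt [ 0.002 -0.001] q [-5.600e-02  5.220e-01  1.775e+00 -1.000e-03  8.430e-01  8.300e-01] F [ 0.6 -5.4  4.6] M [-0.898 -0.098 -0.181] tau6 -0.093 w 41.8 g 30.0
```

Request:
arm_command(rows=[0, 0, -0.0015, 0, 0, 0, -1, 0, 0, -0.003, 0, 0, 0, -1, 0, 0, -0.0045, 0, 0, 0, -1, 0, 0, -0.006, 0, 0, 0, -1])

```text
t: 24.6
ee_pos: [592.1, -21.8, 130.1]
orientation: [2.948, 1.082, 0.002]
ft_force: [0.8, -5.6, 4.5]
width: 41.5
grasp_force: 30.0
```

```bash
python3 st.py
```

```text
t 24.60 [592.1 -21.8 130.1] psi 0.7038 tilt [ 0.002 -0.001] q [-5.600e-02  5.220e-01  1.775e+00 -1.000e-03  8.430e-01  8.110e-01] F [ 0.8 -5.6  4.5] M [-0.894 -0.078 -0.143] tau6 -0.093 w 41.5 g 30.0
```

Request:
arm_command(rows=[0, 0, -0.0015, 0, 0, 0, -1, 0, 0, -0.003, 0, 0, 0, -1, 0, 0, -0.0045, 0, 0, 0, -1])

```text
t: 24.9
ee_pos: [592.2, -21.8, 130.1]
orientation: [2.94, 1.103, 0.002]
ft_force: [-0.1, -5.0, 6.1]
width: 41.0
grasp_force: 30.0
```

```bash
python3 st.py
```

```text
t 24.90 [592.2 -21.8 130.1] psi 0.7179 tilt [ 0.002 -0.001] q [-5.600e-02  5.220e-01  1.775e+00 -1.000e-03  8.430e-01  7.970e-01] F [-0.1 -5.   6.1] M [-0.965 -0.16  -0.159] tau6 -0.093 w 41.0 g 30.0
```

Request:
arm_command(rows=[0, 0, -0.0015, 0, 0, 0, -1, 0, 0, -0.003, 0, 0, 0, -1, 0, 0, -0.0045, 0, 0, 0, -1])

```text
t: 25.2
ee_pos: [592.2, -21.8, 130.1]
orientation: [2.932, 1.124, 0.002]
ft_force: [0.7, -6.0, 5.0]
width: 41.4
grasp_force: 30.0
```

```bash
python3 st.py
```

```text
t 25.20 [592.2 -21.8 130.1] psi 0.7321 tilt [ 0.002 -0.001] q [-5.700e-02  5.220e-01  1.775e+00 -1.000e-03  8.430e-01  7.830e-01] F [ 0.7 -6.   5. ] M [-0.976 -0.083 -0.154] tau6 -0.093 w 41.4 g 30.0
```

Request:
arm_command(rows=[0, 0, -0.0015, 0, 0, 0, -1, 0, 0, -0.003, 0, 0, 0, -1, 0, 0, -0.0045, 0, 0, 0, -1])

```text
t: 25.5
ee_pos: [592.2, -21.9, 130.1]
orientation: [2.924, 1.144, 0.002]
ft_force: [0.1, -5.0, 4.9]
width: 41.8
grasp_force: 30.0
```

```bash
python3 st.py
```

```text
t 25.50 [592.2 -21.9 130.1] psi 0.7462 tilt [ 0.002 -0.001] q [-5.700e-02  5.220e-01  1.775e+00 -1.000e-03  8.430e-01  7.690e-01] F [ 0.1 -5.   4.9] M [-0.986 -0.086 -0.186] tau6 -0.093 w 41.8 g 30.0
```

Request:
arm_command(rows=[0, 0, -0.0015, 0, 0, 0, -1, 0, 0, -0.003, 0, 0, 0, -1, 0, 0, -0.0045, 0, 0, 0, -1])

```text
t: 25.8
ee_pos: [592.2, -21.9, 130.1]
orientation: [2.916, 1.165, 0.002]
ft_force: [-0.6, -6.2, 4.7]
width: 41.6
grasp_force: 30.0
```

```bash
python3 st.py
```

```text
t 25.80 [592.2 -21.9 130.1] psi 0.7603 tilt [ 0.002 -0.001] q [-5.700e-02  5.220e-01  1.775e+00 -1.000e-03  8.430e-01  7.550e-01] F [-0.6 -6.2  4.7] M [-0.99  -0.084 -0.213] tau6 -0.125 w 41.6 g 30.0
```

The right dial's torque rises after about 0.1 rad of play, so the stop has been reached. One hair more to confirm, then back off to mid-play, release, lift and go over the handle.

Request:
arm_command(rows=[0, 0, -0.0015, 0, 0, 0, -1, 0, 0, -0.0015, 0, 0, 0, -1])

```text
t: 26.0
ee_pos: [592.2, -21.9, 130.1]
orientation: [2.913, 1.172, 0.002]
ft_force: [0.2, -6.0, 5.0]
width: 41.9
grasp_force: 30.0
```

```bash
python3 st.py
```

```text
t 26.00 [592.2 -21.9 130.1] psi 0.7648 tilt [ 0.002 -0.001] q [-5.700e-02  5.220e-01  1.775e+00 -1.000e-03  8.430e-01  7.500e-01] F [ 0.2 -6.   5. ] M [-0.945 -0.035 -0.263] tau6 -0.233 w 41.9 g 30.0
```

Request:
arm_command(rows=[0, 0, 0.005, 0, 0, 0, -1, 0, 0, 0.01, 0, 0, 0, -1, 0, 0, 0.0155, 0, 0, 0, -1, 0, 0, 0.0155, 0, 0, 0, -1])

```text
t: 26.4
ee_pos: [592.1, -21.8, 130.1]
orientation: [2.941, 1.101, 0.002]
ft_force: [-0.4, -5.2, 5.0]
width: 41.6
grasp_force: 30.0
```

Request:
arm_command(rows=[0, 0, 0, 0, 0, 0, 0.5, 0, 0, 0, 0, 0, 0, 0.5, 0, 0, 0, 0, 0, 0, 0.5, 0, 0, 0, 0, 0, 0, 0.5, 0, 0, 0, 0, 0, 0, 0.5])

```text
t: 26.9
ee_pos: [591.2, -20.9, 129.2]
orientation: [-2.942, -1.101, 0.001]
ft_force: [0.5, -0.7, -0.5]
width: 65.8
grasp_force: 0.0
```

Request:
arm_command(rows=[0, 0, 0, 0, 0, -0.3, 0.5, 0, 0, 0, 0, 0, -0.8, 0.5, 0, 0, 0, 0, 0, -1, 0.5, 0, 0, 0, 0, 0, -1, 0.5])

```text
t: 27.3
ee_pos: [593.0, -21.1, 212.1]
orientation: [2.94, 1.101, 0.008]
ft_force: [0.6, 0.5, -0.2]
width: 65.6
grasp_force: 0.0
```

Request:
arm_command(rows=[0, 0, 0, -0.388, -0.688, 0, 0.5, 0, 0, 0, -0.388, -0.688, 0, 0.5])

```text
t: 27.5
ee_pos: [526.9, 0.8, 207.2]
orientation: [-2.94, -1.101, 0.009]
ft_force: [-0.8, -0.4, -0.7]
width: 65.9
grasp_force: 0.0
```

Request:
arm_command(rows=[0, 0, 0, -0.388, -0.688, 0, 0.5, 0, 0, 0, -0.388, -0.688, 0, 0.5])

```text
t: 27.7
ee_pos: [467.3, 21.9, 207.5]
orientation: [-2.94, -1.102, 0.009]
ft_force: [-0.6, -0.1, 0.9]
width: 65.8
grasp_force: 0.0
```

Request:
arm_command(rows=[0, 0, -0.32, 0, 0, 0, 0, 0, 0, -0.32, 0, 0, 0, -0.3, 0, 0, -0.32, 0, 0, 0, -0.3, 0, 0, -0.32, 0, 0, 0, -0.3, 0, 0, -0.32, 0, 0, 0, -0.3])

```text
t: 28.2
ee_pos: [472.4, 21.1, 208.6]
orientation: [-2.327, -2.11, 0.001]
ft_force: [0.1, 0.4, -0.7]
width: 32.0
grasp_force: 0.0
```

```bash
python3 st.py 473 20.7 81;python3 - <<'E'
from h import *
im,d=ctrl.get_image("side");cv2.imwrite("pics/s3.png",cv2.resize(im[130:290,170:330,::-1],None,fx=3.7,fy=3.7,interpolation=cv2.INTER_CUBIC))
E
```

```text
t 28.20 [472.4  21.1 208.6] psi 1.4727 tilt [-0.001 -0.   ] q [ 0.02   0.247  1.985 -0.     0.91   0.118] F [ 0.1  0.4 -0.7] M [-0.    -0.042  0.003] tau6 1.990 w 32.0 g 0.0
shift units [-0.0042  0.0095  1.5956]
```

View pics/s3.png

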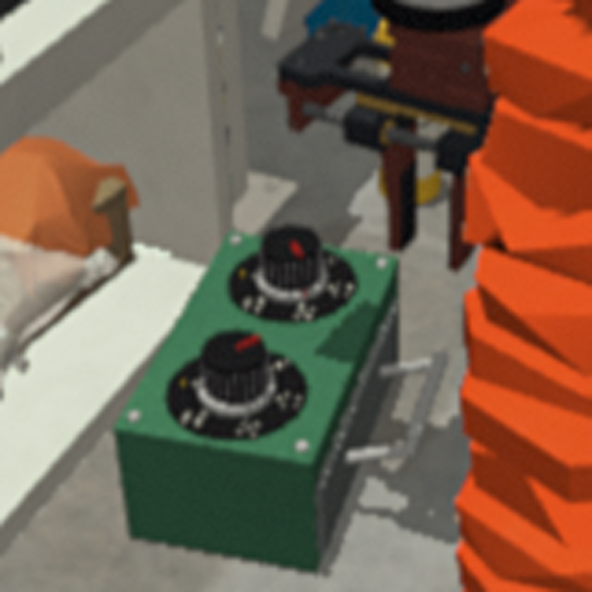

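The picture shows the right line (295,247) pointing to the 5 mark and the left line (247,343) to the 3 mark. The gripper is above the handle at (420,410).

Request:
arm_command(rows=[0, 0, -0.041, 0, 0, 0.2, -0.3, 0, 0, -0.081, 0, 0, 0.5, -0.3, 0, 0, -0.081, 0, 0, 0.75, -0.3, 0, 0, -0.081, 0, 0, 0.75, -0.3, 0, 0, -0.081, 0, 0, 0.75, -0.3])

```text
t: 28.75
ee_pos: [472.2, 21.1, 149.1]
orientation: [-2.05, -2.379, 0.001]
ft_force: [0.5, -0.8, -1.3]
width: 31.0
grasp_force: 0.0
```

```bash
python3 st.py 473 20.7 81
```

```text
t 28.75 [472.2  21.1 149.1] psi 1.7190 tilt [-0.001 -0.   ] q [ 0.02   0.347  2.026 -0.     0.77  -0.129] F [ 0.5 -0.8 -1.3] M [-0.068 -0.104  0.016] tau6 0.015 w 31.0 g 0.0
shift units [-0.0067  0.0099  0.8507]
```

Request:
arm_command(rows=[0, 0, 0, 0, 0.01, 0.3, -0.3, 0, 0, 0, 0, 0.01, 0.6, -0.3, 0, 0, 0, 0, 0.01, 0.85, -0.3, 0, 0, 0, 0, 0.01, 0.85, -0.3])

```text
t: 29.15
ee_pos: [472.5, 21.2, 80.5]
orientation: [-2.049, -2.379, 0.002]
ft_force: [-0.5, 0.1, 0.3]
width: 30.7
grasp_force: 0.0
```

```bash
python3 st.py 473 20.7 81
```

```text
t 29.15 [472.5  21.2  80.5] psi 1.7197 tilt [-0.002 -0.   ] q [ 0.02   0.477  2.053 -0.     0.614 -0.129] F [-0.5  0.1  0.3] M [ 0.016 -0.063  0.043] tau6 0.006 w 30.7 g 0.0
shift units [-0.0077  0.0057 -0.0069]
```

Request:
arm_command(rows=[0, 0, 0, 0, 0, 0, -1, 0, 0, 0, 0, 0, 0, -1, 0, 0, 0, 0, 0, 0, -1, 0, 0, 0, 0, 0, 0, -1, 0, 0, 0, 0, 0, 0, -1])

```text
t: 29.65
ee_pos: [472.7, 21.2, 82.4]
orientation: [2.048, 2.382, -0.0]
ft_force: [-3.5, -0.8, 6.0]
width: 8.9
grasp_force: 30.0
```

```bash
python3 st.py
```

```text
t 29.65 [472.7  21.2  82.4] psi 1.7210 tilt [-0. -0.] q [ 0.02   0.473  2.053 -0.     0.616 -0.13 ] F [-3.5 -0.8  6. ] M [-0.237  0.527  0.105] tau6 0.067 w 8.9 g 30.0
```

Request:
arm_command(rows=[0, 0, 0, 0, -0.01, 0, -1, 0, 0, 0, 0, -0.02, 0, -1])

```text
t: 29.85
ee_pos: [472.7, 21.2, 82.4]
orientation: [2.047, 2.38, 0.003]
ft_force: [2.1, 1.5, 4.2]
width: 9.1
grasp_force: 30.0
```

```bash
python3 st.py
```

```text
t 29.85 [472.7  21.2  82.4] psi 1.7208 tilt [0.003 0.   ] q [ 0.02   0.472  2.055  0.     0.611 -0.131] F [2.1 1.5 4.2] M [ 0.173 -0.373  0.077] tau6 0.073 w 9.1 g 30.0
```

Request:
arm_command(rows=[0, 0, 0, 0, -0.008, 0, -1, 0, 0, 0, 0, -0.015, 0, -1])

```text
t: 30.05
ee_pos: [472.2, 21.1, 82.4]
orientation: [2.047, 2.379, 0.005]
ft_force: [1.5, 1.0, 7.1]
width: 9.3
grasp_force: 30.0
```

```bash
python3 st.py
```

```text
t 30.05 [472.2  21.1  82.4] psi 1.7207 tilt [0.004 0.   ] q [ 0.019  0.471  2.057  0.     0.609 -0.131] F [1.5 1.  7.1] M [ 0.241 -0.458  0.063] tau6 0.067 w 9.3 g 30.0
```

Request:
arm_command(rows=[0, 0, 0, 0, -0.01, 0, -1, 0, 0, 0, 0, -0.02, 0, -1, 0, 0, 0, 0, -0.03, 0, -1])

```text
t: 30.35
ee_pos: [469.9, 20.7, 82.4]
orientation: [2.047, 2.379, 0.005]
ft_force: [3.3, 1.3, 6.4]
width: 9.4
grasp_force: 30.0
```

```bash
python3 st.py
```

```text
t 30.35 [469.9  20.7  82.4] psi 1.7207 tilt [0.004 0.   ] q [ 0.019  0.469  2.062  0.     0.606 -0.132] F [3.3 1.3 6.4] M [ 0.24  -0.465  0.022] tau6 0.058 w 9.4 g 30.0
```

Request:
arm_command(rows=[0, 0, 0, 0, -0.01, 0, -1, 0, 0, 0, 0, -0.02, 0, -1, 0, 0, 0, 0, -0.03, 0, -1])

```text
t: 30.65
ee_pos: [467.6, 20.3, 82.4]
orientation: [2.047, 2.379, 0.005]
ft_force: [2.5, 0.2, 7.0]
width: 9.2
grasp_force: 30.0
```

```bash
python3 st.py
```

```text
t 30.65 [467.6  20.3  82.4] psi 1.7208 tilt [0.004 0.   ] q [ 0.018  0.467  2.067  0.     0.604 -0.132] F [2.5 0.2 7. ] M [ 0.196 -0.463  0.067] tau6 0.060 w 9.2 g 30.0
```

The drawer slides at about 3 N, so it is unlocked. Pulling it out.

Request:
arm_command(rows=[0, 0, 0, 0, -0.06, 0, -1, 0, 0, 0, 0, -0.15, 0, -1, 0, 0, 0, 0, -0.24, 0, -1, 0, 0, 0, 0, -0.33, 0, -1, 0, 0, 0, 0, -0.4, 0, -1])

```text
t: 31.15
ee_pos: [435.5, 15.2, 82.4]
orientation: [2.046, 2.379, 0.004]
ft_force: [3.3, -0.1, 7.7]
width: 9.3
grasp_force: 30.0
```

Request:
arm_command(rows=[0, 0, 0, 0, -0.08, 0, -1, 0, 0, 0, 0, -0.16, 0, -1, 0, 0, 0, 0, -0.22, 0, -1, 0, 0, 0, 0, -0.26, 0, -1, 0, 0, 0, 0, -0.26, 0, -1])

```text
t: 31.65
ee_pos: [414.4, 11.9, 82.3]
orientation: [2.047, 2.38, 0.003]
ft_force: [0.5, -3.7, 11.9]
width: 9.3
grasp_force: 30.0
```

```bash
python3 st.py
```

```text
t 31.65 [414.4  11.9  82.3] psi 1.7212 tilt [ 0.003 -0.001] q [ 0.000e+00  4.160e-01  2.179e+00 -1.000e-03  5.440e-01 -1.490e-01] F [ 0.5 -3.7 11.9] M [-0.654 -0.183  0.036] tau6 0.053 w 9.3 g 30.0
```

Moved about 59 mm. Hold, open in place and lift clear.

Request:
arm_command(rows=[0, 0, 0, 0, 0, 0, -0.3, 0, 0, 0, 0, 0, 0, -0.3, 0, 0, 0, 0, 0, 0, -0.3, 0, 0, 0, 0, 0, 0, -0.3])

```text
t: 32.05
ee_pos: [413.0, 12.3, 81.2]
orientation: [-2.048, -2.381, 0.001]
ft_force: [0.4, 0.0, 0.6]
width: 30.4
grasp_force: 0.0
```

Request:
arm_command(rows=[0, 0, 0, 0, 0, -0.2, -0.3, 0, 0, 0, 0, 0, -0.6, -0.3, 0, 0, 0, 0, 0, -1, -0.3, 0, 0, 0, 0, 0, -1, -0.3, 0, 0, 0, 0, 0, -1, -0.3])

```text
t: 32.55
ee_pos: [413.5, 12.3, 161.6]
orientation: [2.048, 2.381, 0.001]
ft_force: [0.4, 0.2, 0.1]
width: 30.8
grasp_force: 0.0
```

```bash
python3 st.py
python3 - <<'E'
from h import *
im,d=ctrl.get_image("side");cv2.imwrite("pics/s4.png",cv2.resize(im[150:310,170:330,::-1],None,fx=3.7,fy=3.7,interpolation=cv2.INTER_CUBIC))
E
```

```text
t 32.55 [413.5  12.3 161.6] psi 1.7209 tilt [0.001 0.   ] q [ 1.00e-03  2.46e-01  2.14e+00  0.00e+00  7.54e-01 -1.49e-01] F [0.4 0.2 0.1] M [ 0.039 -0.07  -0.03 ] tau6 0.002 w 30.8 g 0.0
```

View pics/s4.png

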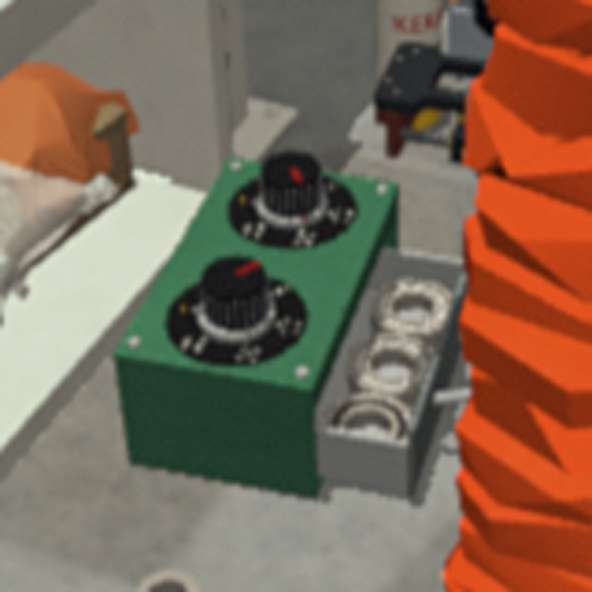

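The drawer is fully out, around (390,380), with bearings visible inside. Both dial lines are unchanged at (297,173) and (247,268), and the gripper is clear above.

```bash
python3 -c "
from workcell import ctrl
print(ctrl.close_job())"
```

```text
the job is handed in; nothing more can be done
None
```

The job is handed in: both dials caught at their numbers (left 3, right 5), and the drawer came about 59 mm out of its 60 and was released, with the gripper lifted clear; the hand-in returned no verdict.

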